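# Pack out the short-stroke clamp and hold it nipped

## Task

The clamp's pusher cannot reach the stop block, so stand packing plates from the rack upright and square across the channel between pusher and stop block, one after another, until pushing the pusher's spring pad nips the whole stack against the stop before the pusher runs out of stroke; use no more plates than that takes, and leave the spare ones in the rack. Push gently with the fingers on the pad, never crushing its spring solid, and finish while still holding it pushed, with the spring about half compressed and the stack nipped tight: do not let go at the end. Do not topple a plate or disturb the other things on the bench.

Things in the scene. Friction and masses are not known exactly. Their poses are not given: they have to be found in the camera images.
- fixture: grey clamping fixture fixed to the bench, base 250 mm (own x) by 96 mm (own y), 14 mm thick; origin at the centre of its underside, +x is the direction in which the pusher pushes, towards the stop block. The base's top (z = 14 mm) is the channel's floor, on y = 0, between two guide lips 6 mm high and 60 mm apart. Pusher, stop block and plate bodies all stand about 28-30 mm above the floor, the push pad 40 mm
- stop_block: steel stop block, 24 mm long, 56 mm wide, 28 mm high (with bolt heads 32 mm), fixed in the channel at a place that differs from job to job; its origin is on its flat face towards the pusher, at the channel's floor; its x is the fixture's x
- pusher (a joint): travel of the steel pusher block along the fixture's +x: 0 = fully open, 0.045 m = end of its stroke, where its side wings meet the two lugs on the base. A light return spring (1.2 N at 0, 3.9 N at the end of stroke) opens it again when it is let go. Stopped less than about 1.5 mm short of the end counts as run out of stroke
- pusher_face (a point): centre of the pusher's flat pressing face, 14 mm above the channel's floor. Gap to fill at the end of stroke = distance along x from this point to the stop block's face, less what is left of the 45 mm stroke; it lies between 17 and 38 mm, so one plate (14 mm) never suffices and three always do
- pad (a joint): compression of the coil spring between push pad and pusher: 0 = free, 0.030 m = crushed solid; 0.5 N per mm. The pad compresses a few mm before the pusher begins to follow
- pad_back (a point): centre of the flat back of the push pad (48 mm wide across, 38 mm high: 19 mm above and below this point; the point is 21 mm above the channel's floor), the face that is pushed in the fixture's +x direction. The base behind it is clear for 45 mm or more
- rack: wooden rack fixed to the bench, 166 x 72 mm, with four slots 17 mm wide and 9 mm deep, 36 mm apart in a row along its x; origin at the centre of its underside; slot floors at 6 mm. Between rack and fixture a fixed heap of black bolts and a slanting steel bar are in the way: carry plates across with their undersides at least 0.15 m above the bench
- plate_1: bare aluminium packing plate, T-shaped, one of four alike: body 14 mm thick (own x), 50 mm wide (own y), 30 mm high; on top of it a tab 10 mm thick (x), 26 mm wide (y), from 30 mm to 62 mm above the underside, to be gripped across its 26 mm width. Origin: centre of the underside; z up. About 60 g. Starts standing in a slot of the rack
- plate_2: bare aluminium packing plate, T-shaped, one of four alike: body 14 mm thick (own x), 50 mm wide (own y), 30 mm high; on top of it a tab 10 mm thick (x), 26 mm wide (y), from 30 mm to 62 mm above the underside, to be gripped across its 26 mm width. Origin: centre of the underside; z up. About 60 g. Starts standing in a slot of the rack
- plate_3: bare aluminium packing plate, T-shaped, one of four alike: body 14 mm thick (own x), 50 mm wide (own y), 30 mm high; on top of it a tab 10 mm thick (x), 26 mm wide (y), from 30 mm to 62 mm above the underside, to be gripped across its 26 mm width. Origin: centre of the underside; z up. About 60 g. Starts standing in a slot of the rack
- plate_4: bare aluminium packing plate, T-shaped, one of four alike: body 14 mm thick (own x), 50 mm wide (own y), 30 mm high; on top of it a tab 10 mm thick (x), 26 mm wide (y), from 30 mm to 62 mm above the underside, to be gripped across its 26 mm width. Origin: centre of the underside; z up. About 60 g. Starts standing in a slot of the rack
- bearing: bystander: ball bearing 72 mm across, 18 mm high
- valve_disc: bystander: flat steel disc with a hole, 117 mm across, 14 mm high
- pliers_green: bystander: pliers with green handles, 186 mm long, lying
- elbow_fitting: bystander: black elbow pipe fitting, 63x82x44 mm
- bolt_short_1: bystander: short hexagon bolt, 38 mm long, lying
Mind the look-alikes: they are no part of the job. What is shaped like the plate_2 but blue or orange is not meant.

How it is judged (in metres and radians):
On the way:
1. a first packing plate stands in the channel, let go, before the pusher is pushed home ((((x of plate_1 in the frame of fixture between 0.012 and 0.115 m and y of plate_1 in the frame of fixture between -0.012 and 0.012 m and z of plate_1 in the frame of fixture between 0.008 and 0.02 m and angle between plate_1's own z axis and vertical below 0.12 rad and angle between the x axis of plate_1 and the x axis of fixture, either way round below 0.2 rad) and contact force between the fingers and plate_1 below 0.2 N) or ((x of plate_2 in the frame of fixture between 0.012 and 0.115 m and y of plate_2 in the frame of fixture between -0.012 and 0.012 m and z of plate_2 in the frame of fixture between 0.008 and 0.02 m and angle between plate_2's own z axis and vertical below 0.12 rad and angle between the x axis of plate_2 and the x axis of fixture, either way round below 0.2 rad) and contact force between the fingers and plate_2 below 0.2 N) or ((x of plate_3 in the frame of fixture between 0.012 and 0.115 m and y of plate_3 in the frame of fixture between -0.012 and 0.012 m and z of plate_3 in the frame of fixture between 0.008 and 0.02 m and angle between plate_3's own z axis and vertical below 0.12 rad and angle between the x axis of plate_3 and the x axis of fixture, either way round below 0.2 rad) and contact force between the fingers and plate_3 below 0.2 N) or ((x of plate_4 in the frame of fixture between 0.012 and 0.115 m and y of plate_4 in the frame of fixture between -0.012 and 0.012 m and z of plate_4 in the frame of fixture between 0.008 and 0.02 m and angle between plate_4's own z axis and vertical below 0.12 rad and angle between the x axis of plate_4 and the x axis of fixture, either way round below 0.2 rad) and contact force between the fingers and plate_4 below 0.2 N)) and value of joint pusher below 0.035 m), for 0.2 s.
At the end, for the whole second after the job is handed in: Fingers push the pad over 2 N, spring in 9-24 of 30 mm, touching no plate; plates nipped over 1.5 N at both ends, pusher still, at 28 mm of stroke or more; each plate upright (0.12 rad), square (0.2 rad), within 12 mm of the channel's centre line, or standing in a rack slot (20 mm) (contact force between the fingers and pad above 2 N and value of joint pad between 0.009 and 0.024 m and contact force between any of plate_1, plate_2, plate_3, plate_4 and stop_block above 1.5 N and contact force between any of plate_1, plate_2, plate_3, plate_4 and pusher above 1.5 N and value of joint pusher above 0.028 m and ((x of plate_1 in the frame of fixture between 0.012 and 0.115 m and y of plate_1 in the frame of fixture between -0.012 and 0.012 m and z of plate_1 in the frame of fixture between 0.008 and 0.02 m and angle between plate_1's own z axis and vertical below 0.12 rad and angle between the x axis of plate_1 and the x axis of fixture, either way round below 0.2 rad) or (x of plate_1 in the frame of rack between -0.07 and 0.07 m and y of plate_1 in the frame of rack between -0.02 and 0.02 m and z of plate_1 in the frame of rack between 0.002 and 0.012 m and angle between plate_1's own z axis and vertical below 0.2 rad)) and ((x of plate_2 in the frame of fixture between 0.012 and 0.115 m and y of plate_2 in the frame of fixture between -0.012 and 0.012 m and z of plate_2 in the frame of fixture between 0.008 and 0.02 m and angle between plate_2's own z axis and vertical below 0.12 rad and angle between the x axis of plate_2 and the x axis of fixture, either way round below 0.2 rad) or (x of plate_2 in the frame of rack between -0.07 and 0.07 m and y of plate_2 in the frame of rack between -0.02 and 0.02 m and z of plate_2 in the frame of rack between 0.002 and 0.012 m and angle between plate_2's own z axis and vertical below 0.2 rad)) and ((x of plate_3 in the frame of fixture between 0.012 and 0.115 m and y of plate_3 in the frame of fixture between -0.012 and 0.012 m and z of plate_3 in the frame of fixture between 0.008 and 0.02 m and angle between plate_3's own z axis and vertical below 0.12 rad and angle between the x axis of plate_3 and the x axis of fixture, either way round below 0.2 rad) or (x of plate_3 in the frame of rack between -0.07 and 0.07 m and y of plate_3 in the frame of rack between -0.02 and 0.02 m and z of plate_3 in the frame of rack between 0.002 and 0.012 m and angle between plate_3's own z axis and vertical below 0.2 rad)) and ((x of plate_4 in the frame of fixture between 0.012 and 0.115 m and y of plate_4 in the frame of fixture between -0.012 and 0.012 m and z of plate_4 in the frame of fixture between 0.008 and 0.02 m and angle between plate_4's own z axis and vertical below 0.12 rad and angle between the x axis of plate_4 and the x axis of fixture, either way round below 0.2 rad) or (x of plate_4 in the frame of rack between -0.07 and 0.07 m and y of plate_4 in the frame of rack between -0.02 and 0.02 m and z of plate_4 in the frame of rack between 0.002 and 0.012 m and angle between plate_4's own z axis and vertical below 0.2 rad)) and contact force between the fingers and plate_1 below 0.5 N and contact force between the fingers and plate_2 below 0.5 N and contact force between the fingers and plate_3 below 0.5 N and contact force between the fingers and plate_4 below 0.5 N and linear speed of pusher below 0.01 m/s); the arm keeps its last pose, push and grip.
It fails at once if the pad's spring is crushed solid (value of joint pad above 0.0285 m).
It fails at once if the stack is squeezed with more than 15 N (contact force between any of plate_1, plate_2, plate_3, plate_4 and stop_block above 15 N).
It fails at once if a plate is toppled (angle between any of plate_1, plate_2, plate_3, plate_4's own z axis and vertical above 0.8 rad).
It fails at once if a bystander is moved by more than 30 mm (distance of any of bearing, valve_disc, pliers_green, elbow_fitting, bolt_short_1 from where it was at the start of the episode above 0.03 m).
It also fails if it takes over 72 s, if anything falls off the work surface, if the arm or the gripper's body presses on something with over 40 N, if the wrist force passes 120 N, or if a joint passes its speed limit or range.

## Robot

A 6-joint arm with a two-finger parallel gripper is mounted at the origin on a cart in front of the work surface, level with it; the furniture and walls round the work are solid. World frame = base frame: x ahead of the robot, y to its left, z up, the work surface at z = 0. Lengths are in m, angles in degrees, forces in N, time in s.
With the tool pointing down it reaches from about 0.35 to 0.925 m from the base axis. Payload 6.4 kg.
Tool frame: the origin (TCP) lies at the very end of the fingers, on their centre line; the grasp point (between the pads) lies 19 mm behind it; z points along the fingers, y is the direction in which the jaws open and shut (so a half turn about z gives the same grasp; the last joint's range is limited). The gripper opens to 85 mm and grips with 20 to 120 N. Pads are 22 mm wide; open, the fingers measure 114 mm over their backs; the gripper's body (76 mm by 85 mm) begins 54 mm behind the grasp point. The pads swing forward as they close: fully open they stand 13 mm farther back than shut.
Start: joints at [59.238, 14.043, 89.255, -0, 76.702, -9.975], TCP at [0.231, 0.608, 0.231] pointing down, gripper open.
Joint ranges: [-179.41, 179.41], [-58.25, 129.5], [7.25, 145.43], [-54.29, 234.29], [11.92, 165.04], [-157.13, 157.13]. Speed limits (degrees/s): [147.25, 147.25, 180, 180, 180, 180].

## Interface

Orientations are given as [roll, pitch, yaw] about the fixed x, y, z axes, in that order (R = Rz(yaw) Ry(pitch) Rx(roll)).
In Python, from rig import env gives the robot as it stands. The module is installed in compiled form; this text tells all that it offers.
- The arm moves only by the shell command python3 -m crank 'ROWS' [FORCE]. ROWS is JSON, a list of rows, each a list of 5 numbers: the closure in counts, from 0 (fully open) to 255 (shut), then the shift along the world's x, y, z in mm, then the turn about the world's z in degrees. In form: [[grip, dx, dy, dz, roll], ...]. A call has exactly 8 rows; each row is the pose to reach, as a shift and turn from the pose commanded when the call began; what a row does not reach only later rows make up. A row lasts 1/10 s, in which the tool goes at most 50 mm and 8.59 degrees, less where a joint would pass 70% of its speed; a pose out of reach is approached as far as the arm can. A call with a gripper value outside its range is refused whole. The fingers move at their own pace and stop on an object; FORCE is the grip in N (left out, the last holds). Time passes only in rows, so rows that repeat a pose let the fingers close, or fill a call up. It gives the time, the measured TCP pose, the force and the opening at its end, in the units of the state.
- env.state(): the state, without advancing time (a new reading comes with each control period).
- env.get_image(name): name is "side" or "top"; returns the picture (400x640x3 uint8, red, green, blue); there is no depth.
- env.get_calibration(name): a dict with "mtx" (3x3 intrinsics, pixels), "R" (3x3) and "t" (3): a world point X has camera coordinates R X + t. Camera axes: x right, y down, z forward; pixel columns grow to the right and rows downward; lengths in m; the calibration is good to about 2 mm. A picture is of the moment at which its call begins. get_calibration takes no time and is no camera call.
- env.hand_in(): hands the job in, once; it reports no verdict.
Trained networks look in the newest picture that a camera, given by its name, has taken for a name from the list of things; names that differ only in an ending like _2 or _b are one class to them, and where a whole thing is asked for, a point or a joint stands for the part that bears it (a point fixed in the world has none). Each returns a list of dicts, best first, with "p" (0 to 1); they miss things now and then, are a little off and sometimes report something else, mostly with a low value. They report only what shows in the picture. A call takes as long as a camera call. They do not tell look-alikes from the thing itself.
- env.trace(camera, label): "pixels" (400x640 bool, what is visible of it) and "location" ([column, row] in pixels, amid what is visible of it).
- env.landmark_of(camera, label): "location" ([column, row] in pixels: a listed point, or the origin of a listed thing).
The state is a dict: "time": time; "joint_pos": joint angles; "joint_velocities": joint speeds; "effort": joint torques, N m; "eef_pos": TCP position; "orientation": TCP orientation; "ft_force": force on the tool from outside, world axes, zero at the start; "torque": the same for the moment, N m; "opening": finger opening in m.
Only numpy, scipy, OpenCV 4.12 (cv2) and the standard library are available. Lean on these libraries where they do the work, as an engineer would, in place of code of your own. Each camera call takes 0.05 s, during which the arm holds its last target.

## Working session

There is one attempt and no reset: what is moved stays moved. The work goes in short steps, Python scripts to look and compute and a shell command to move; the robot and the scene stay as the last step left them, time stands still between calls to the robot, and variables do not carry over. Pictures are saved under pics/ and viewed, and the job is handed in when it is done.

```bash
mkdir -p pics; ls; cat > h.py <<'E'
import numpy as np, cv2
from rig import env
def save(cam,name,crop=None,scale=1):
    im=env.get_image(cam); im=im[:,:,::-1].copy()
    if crop: im=im[crop[1]:crop[3],crop[0]:crop[2]]
    if scale!=1: im=cv2.resize(im,None,fx=scale,fy=scale,interpolation=cv2.INTER_CUBIC)
    cv2.imwrite('pics/'+name,im)
def cal(cam):
    c=env.get_calibration(cam); return [np.array(c[k],float) for k in('mtx','R','t')]
def ray(cam,px):
    K,R,t=cal(cam); d=R.T@np.linalg.solve(K,[px[0],px[1],1]); return -R.T@t,d
def onz(cam,px,z):
    o,d=ray(cam,px); return o+d*(z-o[2])/d[2]
def proj(cam,X):
    K,R,t=cal(cam); p=K@(R@np.array(X,float)+t); return p[:2]/p[2]
E
python3 - <<'E'
from h import *
save('top','top0.png');save('side','side0.png')
for c in('top','side'):
    K,R,t=cal(c);print(c,np.round(-R.T@t,3),K[0,0]); print(np.round(R,3))
print(env.state())
for l in ['fixture','stop_block','pusher_face','pad_back','rack','plate_1']:
  for c in('top','side'):
    print(l,c,[(np.round(d['location']).tolist(),round(d['p'],2)) for d in env.landmark_of(c,l)])
E
```

```text
pics
top [ 0.315 -0.114  1.255] 427.53587584438924
[[ 0.006 -1.    -0.006]
 [-0.982 -0.005 -0.189]
 [ 0.189  0.007 -0.982]]
side [ 0.127 -0.777  0.783] 416.7480035812855
[[ 0.828 -0.561 -0.017]
 [-0.387 -0.548 -0.741]
 [ 0.406  0.62  -0.671]]
{'time': 0.1, 'joint_pos': array([ 5.92362720e+01,  1.40817129e+01,  8.93182661e+01,  1.22889066e-03,
        7.67008710e+01, -9.97474755e+00]), 'joint_velocities': array([ 0.10221557, -0.17459434, -0.16965308, -0.06368243, -0.08032822,
        0.07898555]), 'effort': array([-1.20667744e-03, -4.30672216e+01, -3.27127719e+01, -1.99437536e-04,
        2.86975475e-03, -6.67316868e-07]), 'eef_pos': array([0.23042831, 0.60725173, 0.23026951]), 'orientation': array([-1.79900881e+02, -1.86460029e-02,  1.59210720e+02]), 'ft_force': array([-0.57421177, -0.10352524, -0.9969546 ]), 'torque': array([-0.03533629,  0.00816449, -0.00821707]), 'opening': 0.08543124536264171}
fixture top [([227.0, 219.0], 0.79), ([253.0, 217.0], 0.49)]
fixture side [([247.0, 174.0], 0.97)]
stop_block top [([253.0, 218.0], 0.74)]
stop_block side [([266.0, 183.0], 0.72), ([355.0, 271.0], 0.56)]
pusher_face top [([234.0, 220.0], 0.61)]
pusher_face side [([253.0, 168.0], 0.57)]
pad_back top [([205.0, 226.0], 0.54)]
pad_back side [([235.0, 157.0], 0.62)]
rack top [([390.0, 213.0], 0.97)]
rack side [([356.0, 274.0], 0.62), ([357.0, 276.0], 0.28), ([343.0, 169.0], 0.18)]
plate_1 top [([445.0, 229.0], 0.71), ([427.0, 263.0], 0.64), ([398.0, 213.0], 0.55), ([398.0, 252.0], 0.5), ([372.0, 209.0], 0.47), ([378.0, 211.0], 0.46), ([388.0, 144.0], 0.45)]
plate_1 side [([325.0, 338.0], 0.89), ([379.0, 337.0], 0.87), ([346.0, 255.0], 0.76), ([320.0, 306.0], 0.74), ([349.0, 266.0], 0.66), ([360.0, 280.0], 0.52), ([416.0, 235.0], 0.47)]
```

View pics/top0.png

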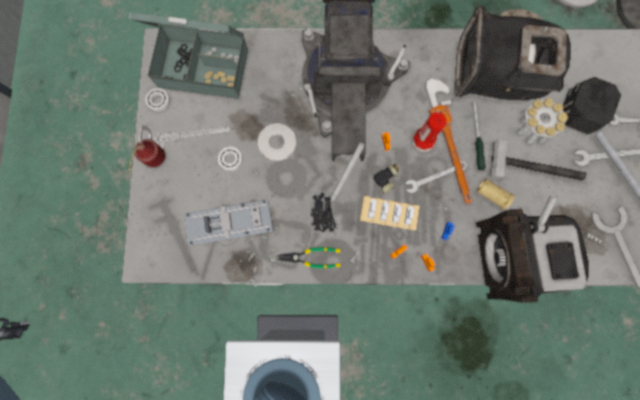

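View pics/side0.png

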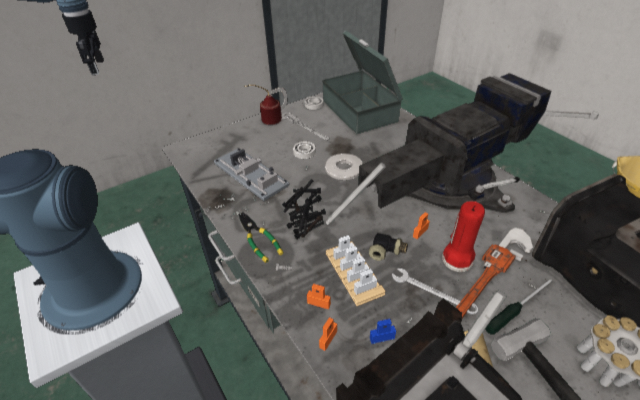

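```bash
python3 - <<'E'
from h import *
save('top','top1.png',(160,150,480,310),2.5)
save('side','side1.png',(190,110,450,360),2.3)
E
```

```text
(no output)
```

View pics/top1.png

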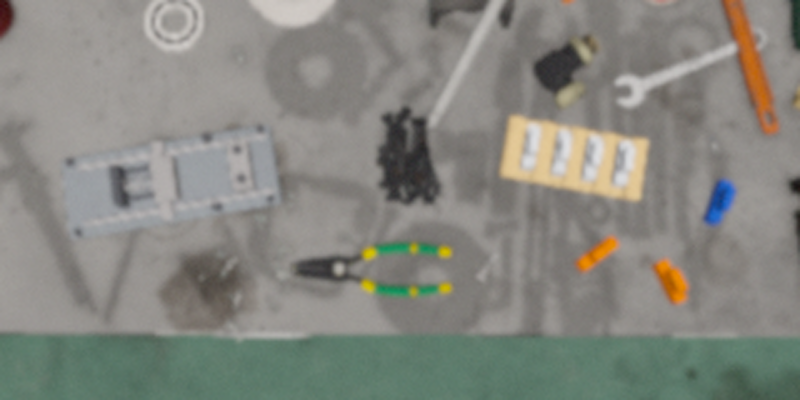

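View pics/side1.png

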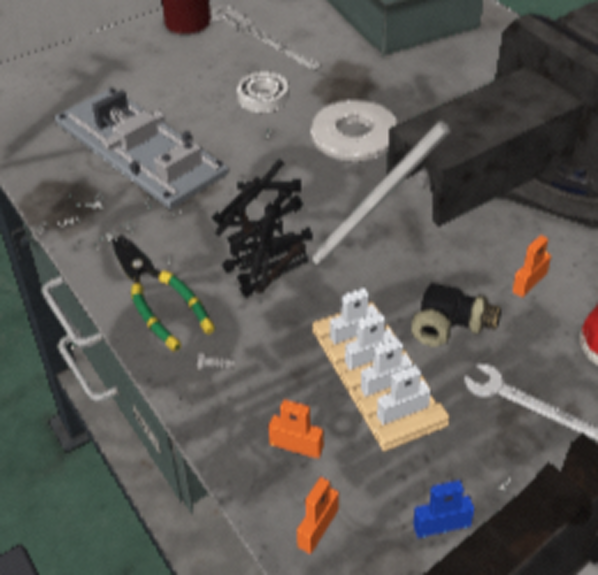

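The top view shows the fixture at about (227,219), with pad on the left (208,224) and stop on the right (256,215). The rack is at (390,213) with four bare plates at about (372,208), (385,211), (397,213) and (409,215). The look-alikes are three orange (400,252), (428,263), (387,141) and one blue (448,231). I choose the aluminium plates in the rack.

```bash
python3 - <<'E'
from h import *
save('top','tf.png',(178,190,282,252),7.5)
save('top','tr.png',(350,185,430,240),9)
save('side','sf.png',(205,135,300,210),8)
save('side','sr.png',(320,225,395,310),7)
E
```

```text
(no output)
```

View pics/tf.png

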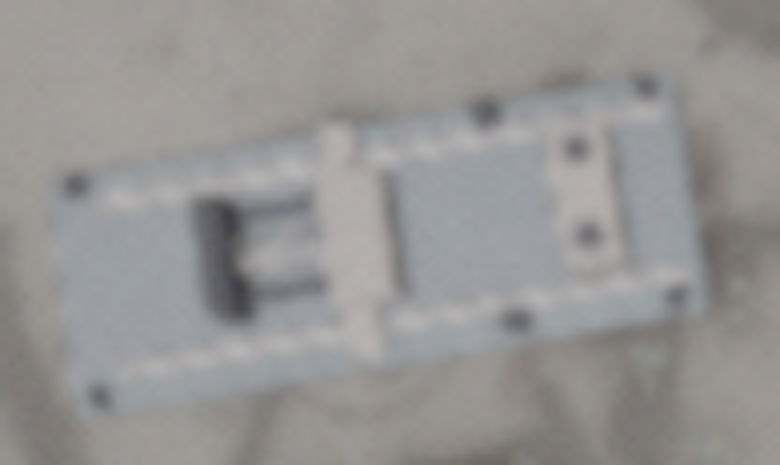

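View pics/tr.png

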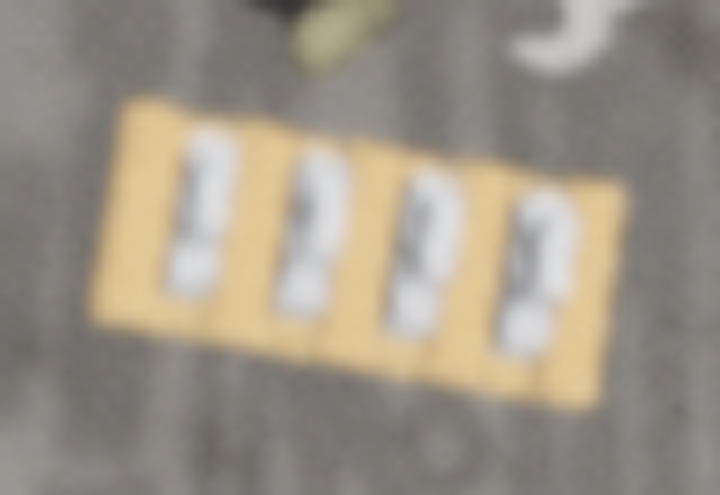

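View pics/sf.png

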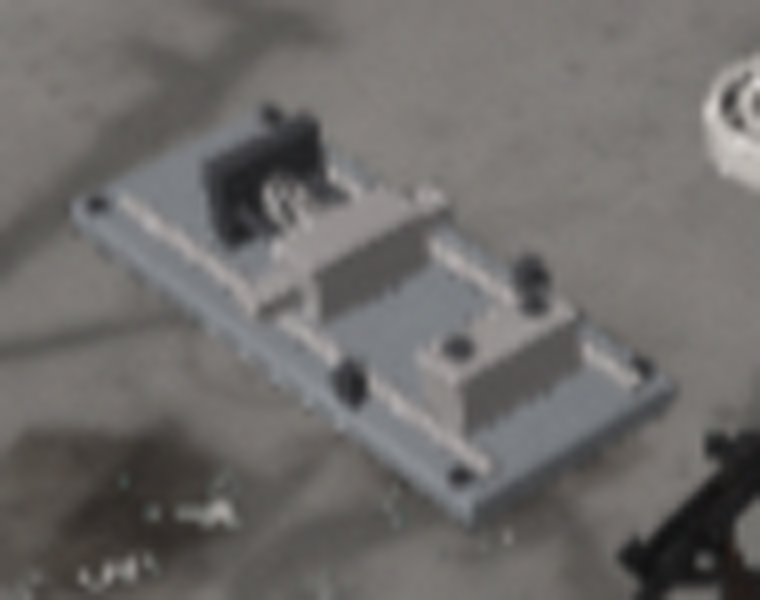

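View pics/sr.png

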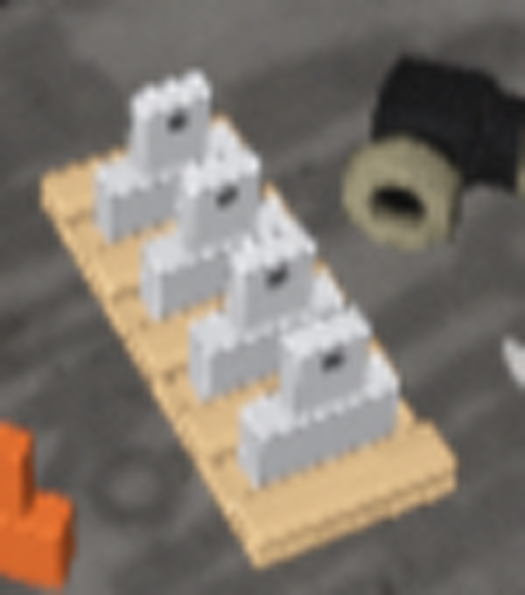

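```bash
cat > fit.py <<'E'
from h import *
from scipy.optimize import least_squares
def m(u,c0,s): return (np.array(u)+.5)/s-.5+np.array(c0)
def fit(obs,x0):
    # obs: list of (cam, local xyz, px)
    def W(p,l):
        c,s=np.cos(p[2]),np.sin(p[2]); return np.array([p[0]+c*l[0]-s*l[1],p[1]+s*l[0]+c*l[1],l[2]])
    f=lambda p: np.concatenate([proj(c,W(p,l))-px for c,l,px in obs])
    r=least_squares(f,x0,loss='soft_l1'); return r.x,f(r.x).reshape(-1,2)
if __name__=='__main__':
    T=[((55,175),(-.125,.048)),((75,412),(-.125,-.048)),((705,305),(.125,-.048)),((675,70),(.125,.048))]
    S=[((72,207),(-.125,-.048)),((265,105),(-.125,.048)),((675,385),(.125,.048)),((472,505),(.125,-.048))]
    ot=[('top',(*l,.014),m(u,(178,190),7.5)) for u,l in T]; os_=[('side',(*l,.014),m(u,(205,135),8)) for u,l in S]
    x0=[.35,.15,-1.5]
    for n,o in(('top',ot),('side',os_),('both',ot+os_)):
        p,r=fit(o,x0);print('fix',n,np.round(p[:2]*1000,1),np.degrees(p[2]).round(2));print(np.round(r,1).tolist())
    T=[((130,97),(-.083,.036)),((92,318),(-.083,-.036)),((595,408),(.083,-.036)),((628,182),(.083,.036))]
    S=[((42,180),(-.083,-.036)),((225,118),(-.083,.036)),((258,545),(.083,-.036)),((455,460),(.083,.036))]
    ot=[('top',(*l,.015),m(u,(350,185),9)) for u,l in T]; os_=[('side',(*l,.015),m(u,(320,225),7)) for u,l in S]
    for n,o in(('top',ot),('side',os_),('both',ot+os_)):
        p,r=fit(o,[.37,-.3,-1.6]);print('rack',n,np.round(p[:2]*1000,1),np.degrees(p[2]).round(2));print(np.round(r,1).tolist())
E
python3 fit.py
```

```text
fix top [486.5 166.2] -80.1
[[-1.1, -0.3], [-0.2, 0.3], [1.0, 0.3], [0.3, -0.3]]
fix side [485.6 163.5] -79.55
[[-0.8, -0.1], [0.4, -0.2], [0.5, -0.4], [-0.2, 0.5]]
fix both [486.3 165.3] -79.88
[[-0.8, -0.1], [0.1, 0.5], [1.3, 0.2], [0.5, -0.3], [-0.7, -0.6], [0.6, -0.6], [0.3, -0.6], [-0.5, 0.2]]
rack top [ 515.7 -307.6] -99.9
[[-0.4, 0.3], [-0.1, -0.5], [0.4, -0.5], [0.1, 0.7]]
rack side [ 515.6 -308.8] -100.37
[[-0.6, -0.8], [-0.2, -1.2], [-0.1, 0.4], [0.9, 1.0]]
rack both [ 515.7 -308.1] -100.17
[[-0.1, 0.2], [0.1, -0.6], [0.5, -0.4], [0.3, 0.8], [-0.8, -0.9], [-0.4, -1.4], [-0.1, 0.1], [0.9, 0.6]]
```

```bash
python3 - <<'E'
from h import *
from fit import m
for p in ([.4865,.1662,np.radians(-80.1)],[.4863,.1653,np.radians(-79.9)],[.4856,.1635,np.radians(-79.55)]):
    c,s=np.cos(p[2]),np.sin(p[2])
    def loc(X): d=X[:2]-p[:2]; return np.round([1000*(c*d[0]+s*d[1]),1000*(-s*d[0]+c*d[1])],1)
    for n,u,z in(('pf',(380,170),.042),('pf',(395,295),.042),('stL',(552,140),.042),('stL',(568,270),.042),('stR',(608,130),.042),('stR',(622,258),.042),('padback',(196,200),.054),('padb',(215,315),.054)):
        print('top',n,loc(onz('top',m(u,(178,190),7.5),z)))
    for n,u,z in(('pf',(320,317),.014),('pf',(430,262),.014),('stR',(470,430),.014),('stR',(580,360),.014),('stRtop',(460,385),.042),('stRtop',(580,310),.042),('padbacktop',(205,160),.054),('padb',(315,118),.054)):
        print('side',n,loc(onz('side',m(u,(205,135),8),z)))
    print()
for l in ['stop_block','pusher_face','pad_back']:
    for c in('top','side'):
        z={'stop_block':.014,'pusher_face':.028,'pad_back':.035}[l]
        for d in env.landmark_of(c,l)[:1]: print(l,c,loc(onz(c,d['location'],z)),d['p'])
E
```

```text
top pf [ 9.7 21.7]
top pf [  9.3 -27.1]
top stL [76.4 22.2]
top stL [ 75.6 -28.6]
top stR [98.1 22.5]
top stR [ 96.5 -27.5]
top padback [-58.3  19.5]
top padb [-56.2 -25.2]
side pf [  3.9 -21.6]
side pf [ 6.5 27.5]
side stR [ 94.5 -22.1]
side stR [91.9 30.5]
side stRtop [101.  -27.7]
side stRtop [98.4 28.4]
side padbacktop [-58.1 -22. ]
side padb [-50.7  22.9]

top pf [ 8.9 22. ]
top pf [  8.3 -26.8]
top stL [75.6 22.3]
top stL [ 74.6 -28.5]
top stR [97.4 22.5]
top stR [ 95.6 -27.5]
top padback [-59.1  20.1]
top padb [-57.2 -24.7]
side pf [  3.  -21.3]
side pf [ 5.7 27.9]
side stR [ 93.5 -22.1]
side stR [91.2 30.5]
side stRtop [100.1 -27.7]
side stRtop [97.6 28.5]
side padbacktop [-59.  -21.5]
side padb [-51.5  23.4]

top pf [ 7.4 22.9]
top pf [  6.5 -25.8]
top stL [74.1 22.8]
top stL [ 72.8 -28. ]
top stR [95.9 22.9]
top stR [ 93.8 -27. ]
top padback [-60.6  21.5]
top padb [-59.  -23.3]
side pf [  1.2 -20.3]
side pf [ 4.2 28.8]
side stR [ 91.7 -21.7]
side stR [89.7 30.9]
side stRtop [ 98.3 -27.3]
side stRtop [96.1 28.9]
side padbacktop [-60.8 -20.1]
side padb [-53.   24.8]
Traceback (most recent call last):
TypeError: can't multiply sequence by non-int of type 'numpy.float64'
```

```bash
cat > ov.py <<'E'
from h import *
def ov(cam,name,crop,s,polys,im=None):
    if im is None: im=env.get_image(cam)
    im=im[:,:,::-1][crop[1]:crop[3],crop[0]:crop[2]].copy()
    im=cv2.resize(im,None,fx=s,fy=s,interpolation=cv2.INTER_CUBIC)
    for P,col in polys:
        q=np.array([(proj(cam,X)-crop[:2]+.5)*s-.5 for X in P]); cv2.polylines(im,[np.round(q*8).astype(np.int32)],True,col,1,cv2.LINE_AA,3)
    cv2.imwrite('pics/'+name,im)
def rect(p,x0,x1,y0,y1,z):
    c,s=np.cos(np.radians(p[2])),np.sin(np.radians(p[2]))
    return [(p[0]+c*x-s*y,p[1]+s*x+c*y,z) for x,y in((x0,y0),(x1,y0),(x1,y1),(x0,y1))]
E
python3 - <<'E'
from ov import *
R=(.5157,-.3081,-100.2)
F=(.4855,.1653,-79.9)
pr=[(rect(R,-.083,.083,-.036,.036,.015),(0,0,255))]
for x in(-.054,-.018,.018,.054):
    pr+=[(rect(R,x-.005,x+.005,-.013,.013,.068),(255,0,0)),(rect(R,x-.007,x+.007,-.025,.025,.036),(0,160,0))]
ov('top','tro.png',(350,185,430,240),9,pr); ov('side','sro.png',(320,225,395,310),7,pr)
pf=[(rect(F,-.125,.125,-.048,.048,.014),(0,0,255)),(rect(F,.074,.098,-.028,.028,.042),(255,0,0)),(rect(F,.0083,.0083,-.028,.028,.042),(255,0,255)),(rect(F,-.058,-.058,-.024,.024,.054),(0,255,0))]
ov('top','tfo.png',(178,190,282,252),7.5,pf); ov('side','sfo.png',(205,135,300,210),8,pf)
a=cv2.imread('pics/tro.png');b=cv2.imread('pics/sro.png')
E
```

```text
(no output)
```

View pics/tro.png

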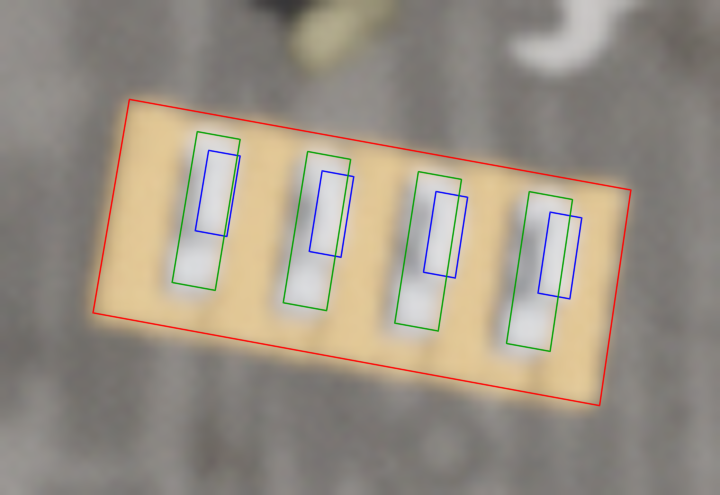

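View pics/sro.png

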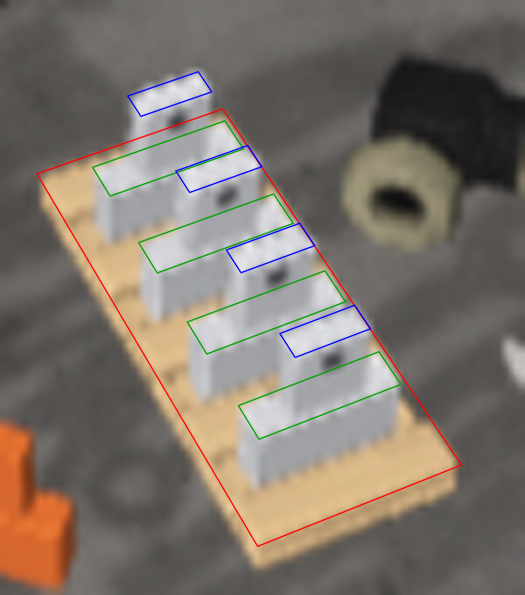

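View pics/tfo.png

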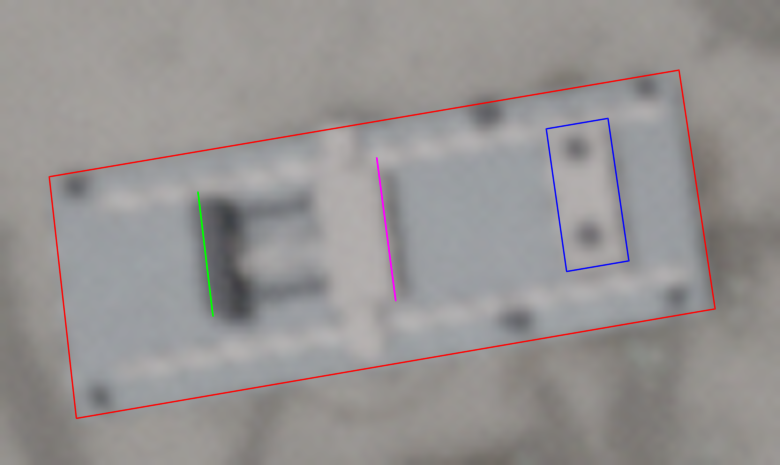

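View pics/sfo.png

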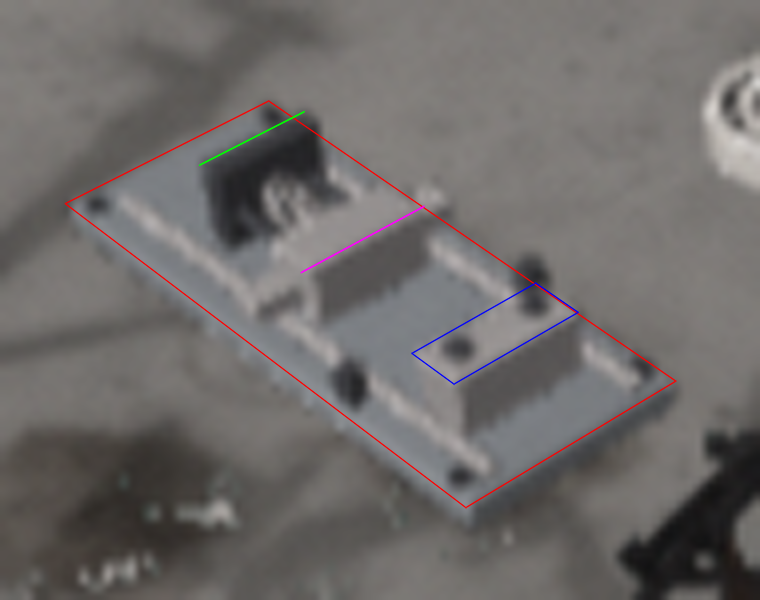

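```bash
python3 -m crank '[[0,12,-36,0,-4],[0,24,-72,0,-8],[0,37,-108,0,-12],[0,49,-144,0,-16],[0,61,-180,0,-20],[0,74,-216,0,-24],[0,86,-252,0,-27],[0,98,-288,0,-30]]' 30; python3 -m crank '[[0,12,-36,0,-4],[0,24,-72,0,-8],[0,37,-108,0,-12],[0,49,-144,0,-16],[0,61,-180,0,-20],[0,74,-216,0,-24],[0,86,-252,0,-27],[0,98,-288,0,-30]]'
```

```text
time: 2.05
eef_pos: [0.3289, 0.3183, 0.2315]
orientation: [180.0, 0.0, 129.1]
ft_force: [0.6, 0.5, -0.3]
opening: 0.0855
time: 2.85
eef_pos: [0.427, 0.0301, 0.2316]
orientation: [179.9, 0.0, 99.1]
ft_force: [0.4, 0.4, 0.3]
opening: 0.0851
```

```bash
python3 -m crank '[[0,14,-40,0,-3],[0,28,-80,0,-6],[0,42,-120,0,-9],[0,56,-160,0,-12],[0,70,-200,0,-15],[0,84,-240,0,-18],[0,98,-285,0,-19.3],[0,98,-285,0,-19.3]]'; python3 - <<'E'
from ov import *
print(env.state()['eef_pos'],env.state()['orientation'])
save('side','g0.png',(290,130,450,310),3.3)
E
```

```text
time: 3.65
eef_pos: [0.5253, -0.258, 0.231]
orientation: [180.0, 0.1, 79.6]
ft_force: [-0.4, 0.4, 0.4]
opening: 0.0856
[ 0.52529986 -0.25796909  0.23103691] [1.79972109e+02 7.00727154e-02 7.96366119e+01]
```

View pics/g0.png

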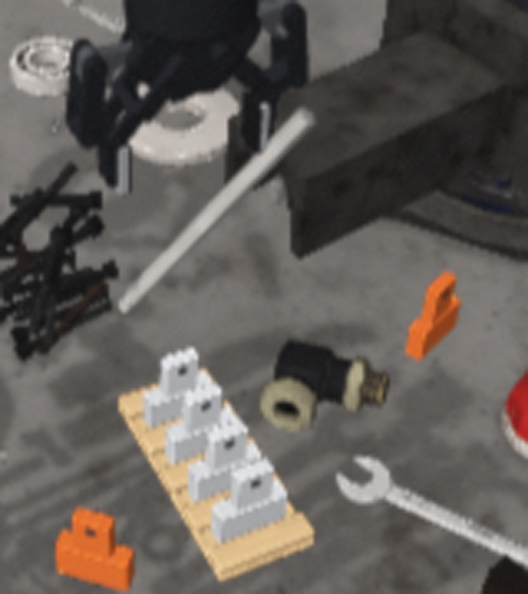

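```bash
python3 -m crank '[[0,0,1,-30,0],[0,0,1,-60,0],[0,0,1,-90,0],[0,0,1,-110,0],[0,0,1,-120,0],[0,0,1,-125,0],[0,0,1,-125,0],[0,0,1,-125,0]]'; python3 - <<'E'
from ov import *
print(env.state()['eef_pos'],env.state()['orientation'])
save('side','g1.png',(290,180,450,310),4)
save('top','g1t.png',(340,150,440,250),5)
E
```

```text
time: 4.5
eef_pos: [0.5254, -0.2526, 0.1077]
orientation: [179.9, 0.1, 79.9]
ft_force: [0.5, -0.6, -0.4]
opening: 0.0854
[ 0.52542437 -0.2525982   0.10765177] [1.79883893e+02 5.37840905e-02 7.99279074e+01]
```

View pics/g1.png

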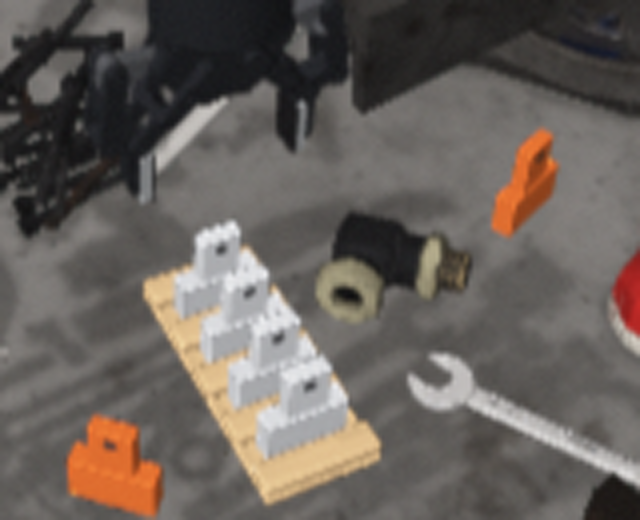

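```bash
python3 -m crank '[[0,0,-2.5,-25,0],[0,0,-2.5,-50,0],[0,0,-2.5,-62,0],[0,0,-2.5,-66.5,0],[0,0,-2.5,-66.5,0],[120,0,-2.5,-66.5,0],[120,0,-2.5,-66.5,0],[120,0,-2.5,-66.5,0]]' 25; python3 -m crank '[[255,0,0,0,0],[255,0,0,0,0],[255,0,0,0,0],[255,0,0,0,0],[255,0,0,0,0],[255,0,0,0,0],[255,0,0,0,0],[255,0,0,0,0]]'
python3 - <<'E'
from ov import *
print(env.state()['eef_pos'],env.state()['orientation'])
save('side','g2.png',(290,180,450,310),4)
E
```

```text
time: 5.4
eef_pos: [0.5252, -0.2552, 0.0407]
orientation: [179.9, 0.0, 79.9]
ft_force: [-0.5, -0.6, 0.3]
opening: 0.046
time: 6.2
eef_pos: [0.525, -0.255, 0.0402]
orientation: [180.0, 0.0, 79.9]
ft_force: [-0.4, 1.0, 5.7]
opening: 0.0253
[ 0.52495843 -0.25497034  0.04022159] [1.79970630e+02 1.46624869e-02 7.99177144e+01]
```

View pics/g2.png

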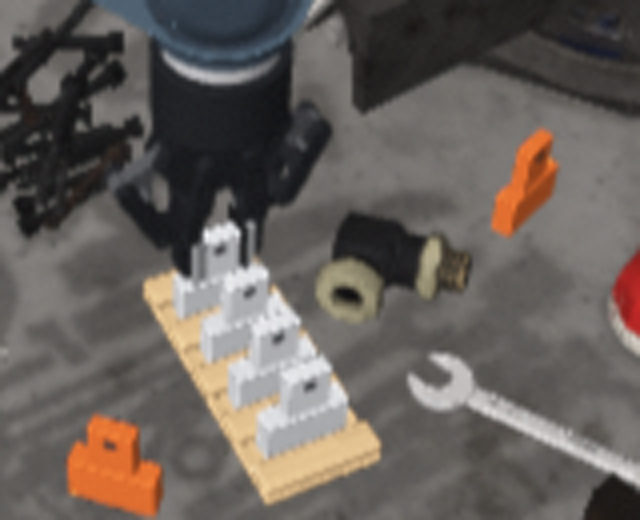

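The plate is gripped (opening 25.3 mm). Lifting it and carrying it across high.

```bash
python3 -m crank '[[255,0,0,8,0],[255,0,0,24,0],[255,0,0,55,0],[255,0,0,95,0],[255,0,0,140,0],[255,0,0,180,0],[255,0,0,200,0],[255,0,0,210,0]]'; python3 -m crank '[[255,-3,30,0,3],[255,-6,75,0,6],[255,-10,120,0,9],[255,-14,165,0,12],[255,-18,210,0,15],[255,-22,250,0,17],[255,-25,285,0,19],[255,-27,305,0,20.2]]'; python3 -m crank '[[255,-1,25,-5,0],[255,-2,45,-15,0],[255,-2.5,54,-40,0],[255,-2.5,56,-70,0],[255,-2.5,56,-100,0],[255,-2.5,56,-115,0],[255,-2.5,56,-120,0],[255,-2.5,56,-120,0]]'
python3 - <<'E'
from ov import *
print(env.state()['eef_pos'],env.state()['orientation'],env.state()['ft_force'])
save('side','p1.png',(190,80,330,210),4.5)
save('top','p1t.png',(170,170,290,260),6)
E
```

```text
time: 7.05
eef_pos: [0.5255, -0.2554, 0.2538]
orientation: [179.7, 0.1, 79.9]
ft_force: [0.2, 0.5, -1.3]
opening: 0.0253
time: 7.85
eef_pos: [0.4963, 0.0527, 0.2488]
orientation: [-179.9, -0.1, 100.3]
ft_force: [0.9, 0.2, -1.0]
opening: 0.0254
time: 8.65
eef_pos: [0.4943, 0.1062, 0.1289]
orientation: [-179.9, -0.0, 100.1]
ft_force: [-0.8, 0.6, 0.2]
opening: 0.0254
[0.49432301 0.10619974 0.12886404] [-1.79866455e+02 -2.68050892e-02  1.00110888e+02] [-0.83825197  0.56501313  0.20456293]
```

View pics/p1.png

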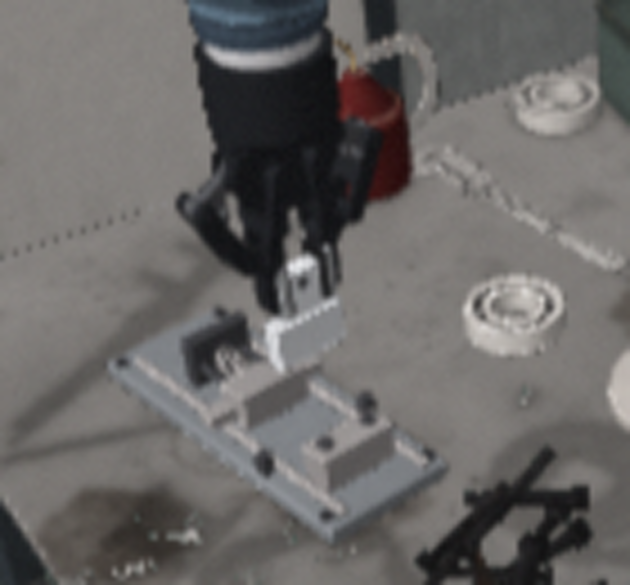

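View pics/p1t.png

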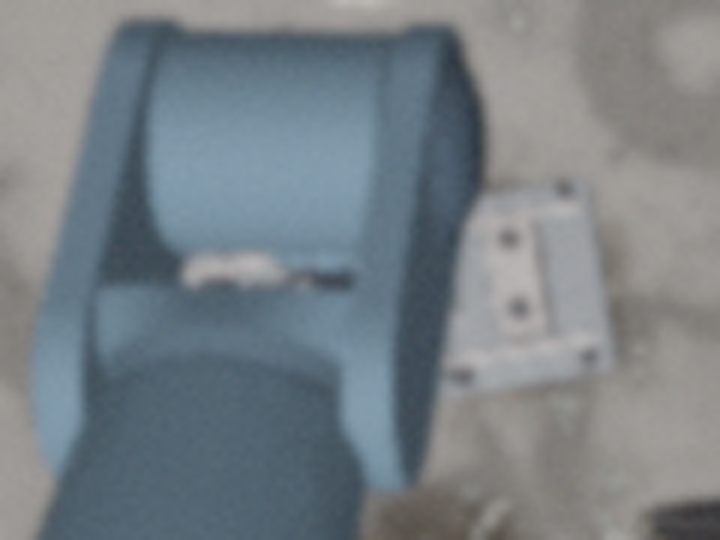

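```bash
python3 - <<'E'
from ov import *
P=(.4943,.1062,100.1-180); z=.0947
def pl(P,z,c1=(255,0,0)): return [(rect(P,-.007,.007,-.025,.025,z),c1),(rect(P,-.007,.007,-.025,.025,z+.03),c1),(rect(P,-.005,.005,-.013,.013,z+.062),c1)]
ov('side','p1o.png',(190,80,330,210),5,pl(P,z)+pl((.4955,.1062,-79.9),.014,(0,0,255)))
E
```

```text
(no output)
```

View pics/p1o.png

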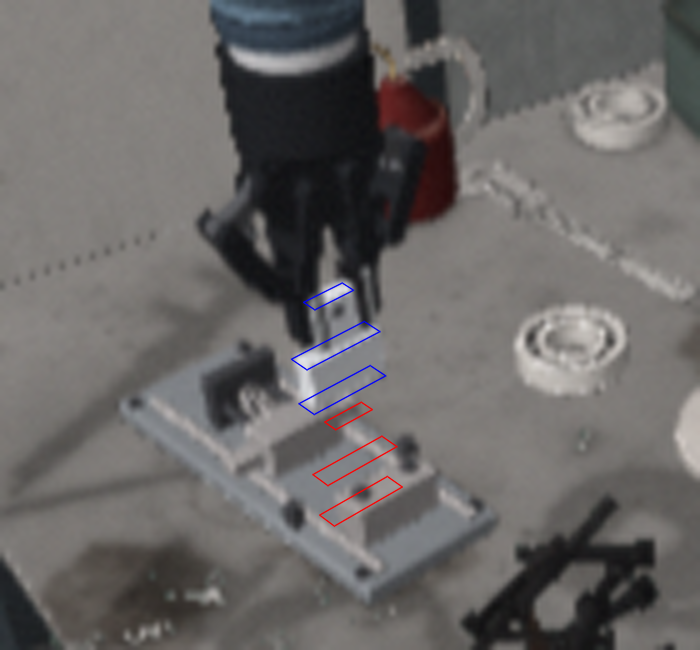

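```bash
python3 -m crank '[[255,0.5,0,-25,0],[255,0.5,0,-45,0],[255,0.5,0,-60,0],[255,0.5,0,-70,0],[255,0.5,0,-75,0],[255,0.5,0,-77,0],[255,0.5,0,-78,0],[255,0.5,0,-78,0]]'
python3 - <<'E'
from ov import *
print(env.state()['eef_pos'],env.state()['orientation'],env.state()['ft_force'])
save('side','p2.png',(205,120,305,210),7)
E
```

```text
time: 9.6
eef_pos: [0.4962, 0.1062, 0.0524]
orientation: [179.9, 0.0, 100.1]
ft_force: [-0.4, 1.2, -0.8]
opening: 0.0257
[0.49621086 0.10620665 0.05241401] [1.79932617e+02 1.25317979e-02 1.00112654e+02] [-0.40492715  1.19120606 -0.78234453]
```

View pics/p2.png

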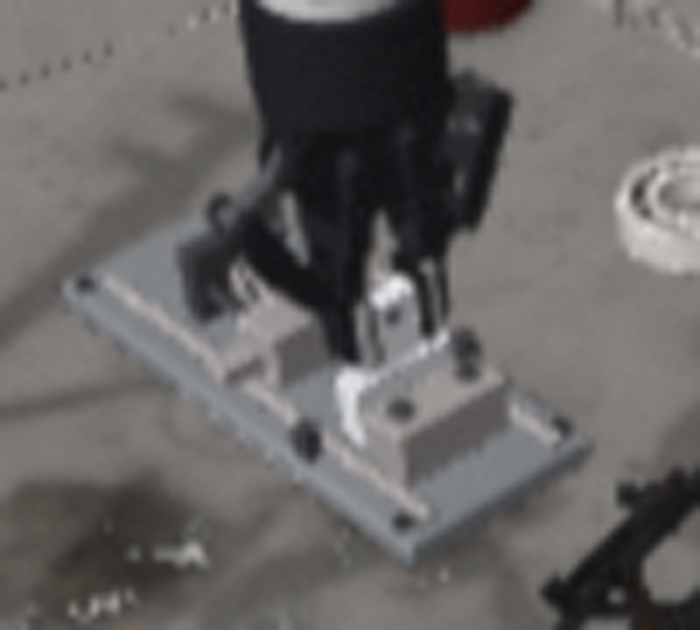

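```bash
python3 -m crank '[[255,0,0,-1,0],[255,0,0,-2,0],[255,0,0,-2.5,0],[255,0,0,-3,0],[255,0,0,-3.5,0],[255,0,0,-4,0],[255,0,0,-4,0],[255,0,0,-4,0]]'
```

```text
time: 10.45
eef_pos: [0.4958, 0.1062, 0.0482]
orientation: [-180.0, 0.0, 100.1]
ft_force: [-2.2, 0.2, 6.2]
opening: 0.0254
```

```bash
python3 -m crank '[[140,0,0,0,0],[120,0,0,0,0],[100,0,0,0,0],[60,0,0,0,0],[0,0,0,0,0],[0,0,0,10,0],[0,0,0,30,0],[0,0,0,60,0]]';python3 -m crank '[[0,0,0,40,0],[0,0,0,85,0],[0,0,0,130,0],[0,4,-45,140,-3],[0,7,-90,140,-6],[0,10,-135,140,-9],[0,12,-180,140,-12],[0,14,-225,140,-15]]'
python3 - <<'E'
from ov import *
print(env.state()['eef_pos'],env.state()['orientation'],env.state()['ft_force'])
ov('side','p3.png',(205,120,305,210),7,[])
ov('top','p3t.png',(178,190,282,252),7.5,[])
E
```

```text
time: 11.25
eef_pos: [0.4944, 0.1062, 0.1076]
orientation: [-179.8, -0.0, 100.1]
ft_force: [1.0, 0.5, 1.0]
opening: 0.0852
time: 12.05
eef_pos: [0.5095, -0.1206, 0.2488]
orientation: [179.9, 0.0, 85.0]
ft_force: [0.4, 0.0, -0.1]
opening: 0.0854
[ 0.50950316 -0.12056844  0.24883759] [1.79919870e+02 2.37736004e-02 8.49931787e+01] [ 0.39918332  0.01036251 -0.0875326 ]
```

View pics/p3.png

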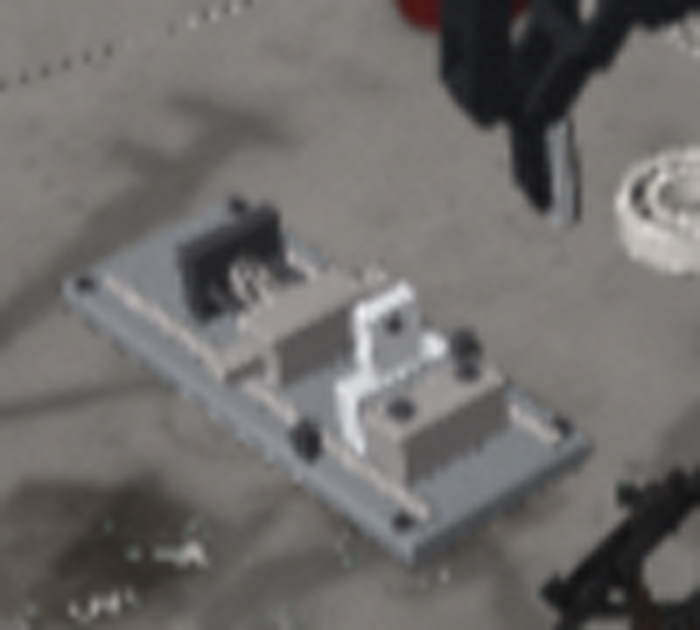

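View pics/p3t.png

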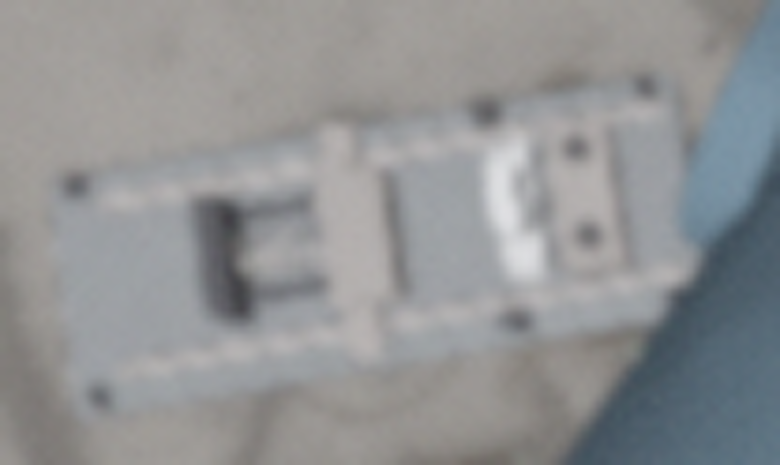

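```bash
python3 -m crank '[[0,3,-45,0,-3],[0,6,-90,0,-5.1],[0,8,-135,0,-5.1],[0,9.3,-160,0,-5.1],[0,9.3,-168,-15,-5.1],[0,9.3,-169.8,-50,-5.1],[0,9.3,-169.8,-95,-5.1],[0,9.3,-169.8,-120,-5.1]]'; python3 -m crank '[[0,0,0,-20,0],[0,0,0,-30,0],[0,0,0,-30,0],[0,0,0,-30,0],[0,0,0,-30,0],[0,0,0,-30,0],[0,0,0,-30,0],[0,0,0,-30,0]]'
```

```text
time: 12.95
eef_pos: [0.5171, -0.2855, 0.1233]
orientation: [-179.7, -0.2, 80.1]
ft_force: [0.9, 0.7, -0.1]
opening: 0.0858
time: 13.75
eef_pos: [0.5192, -0.2888, 0.0983]
orientation: [180.0, 0.0, 80.0]
ft_force: [0.0, 0.1, 0.5]
opening: 0.0853
```

```bash
python3 -m crank '[[0,0,-1.5,-20,0],[0,0,-1.5,-40,0],[0,0,-1.5,-52,0],[0,0,-1.5,-57,0],[0,0,-1.5,-57,0],[120,0,-1.5,-57,0],[120,0,-1.5,-57,0],[120,0,-1.5,-57,0]]' 25; python3 -m crank '[[255,0,0,0,0],[255,0,0,0,0],[255,0,0,0,0],[255,0,0,0,0],[255,0,0,0,0],[255,0,0,0,0],[255,0,0,0,0],[255,0,0,0,0]]'; python3 -m crank '[[255,0,0,8,0],[255,0,0,24,0],[255,0,0,55,0],[255,0,0,95,0],[255,0,0,140,0],[255,0,0,180,0],[255,0,0,200,0],[255,0,0,210,0]]'
```

```text
time: 14.55
eef_pos: [0.5195, -0.2905, 0.0417]
orientation: [179.9, 0.0, 80.0]
ft_force: [1.0, 0.5, -0.7]
opening: 0.0456
time: 15.35
eef_pos: [0.5192, -0.2903, 0.0412]
orientation: [180.0, 0.0, 80.0]
ft_force: [-0.6, 0.9, 4.9]
opening: 0.0256
time: 16.15
eef_pos: [0.5198, -0.2907, 0.2548]
orientation: [179.7, 0.2, 80.0]
ft_force: [0.1, 0.5, -0.6]
opening: 0.0254
```

```bash
python3 -m crank '[[255,-3,30,0,3],[255,-6,75,0,6],[255,-10,120,0,9],[255,-14,165,0,12],[255,-18,210,0,15],[255,-21,255,0,17],[255,-23,300,0,19],[255,-25,340,0,20.1]]'; python3 -m crank '[[255,-1,35,0,0],[255,-2,60,-5,0],[255,-3,75,-20,0],[255,-3,81,-50,0],[255,-3,81,-85,0],[255,-3,81,-110,0],[255,-3,81,-122,0],[255,-3,81,-122,0]]'
python3 - <<'E'
from ov import *
s=env.state();print(s['eef_pos'],s['orientation'],s['ft_force'])
save('side','q1.png',(190,80,330,210),4.5)
E
```

```text
time: 16.95
eef_pos: [0.4927, 0.052, 0.2499]
orientation: [-179.9, -0.0, 100.2]
ft_force: [0.2, 0.1, -0.7]
opening: 0.0256
time: 17.75
eef_pos: [0.4892, 0.1308, 0.1266]
orientation: [-179.7, -0.0, 100.1]
ft_force: [-0.7, 0.2, -0.2]
opening: 0.0253
[0.48920275 0.13078221 0.12663485] [-1.79719126e+02 -3.92552838e-02  1.00108944e+02] [-0.66255961  0.20103123 -0.2427971 ]
```

View pics/q1.png

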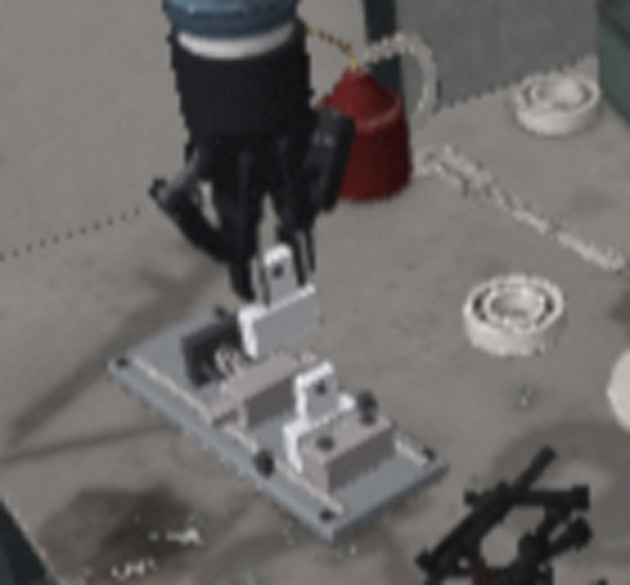

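```bash
python3 -m crank '[[255,0,0,-25,0],[255,0,0,-45,0],[255,0,0,-60,0],[255,0,0,-70,0],[255,0,0,-74,0],[255,0,0,-76,0],[255,0,0,-76,0],[255,0,0,-76,0]]';python3 -m crank '[[255,0,0,-1,0],[255,0,0,-1.5,0],[255,0,0,-2,0],[255,0,0,-2.5,0],[255,0,0,-3,0],[255,0,0,-3.5,0],[255,0,0,-3.5,0],[255,0,0,-3.5,0]]'
```

```text
time: 18.6
eef_pos: [0.4916, 0.1309, 0.0536]
orientation: [179.9, 0.0, 100.1]
ft_force: [-0.7, -0.1, -0.8]
opening: 0.0253
time: 19.4
eef_pos: [0.491, 0.1309, 0.0493]
orientation: [-180.0, -0.0, 100.1]
ft_force: [0.0, -0.4, -0.6]
opening: 0.0255
```

```bash
python3 -m crank '[[255,0,0,-0.4,0],[255,0,0,-0.8,0],[255,0,0,-0.8,0],[140,0,0,-0.8,0],[110,0,0,-0.8,0],[80,0,0,-0.8,0],[0,0,0,-0.8,0],[0,0,0,-0.8,0]]';python3 -m crank '[[0,0,0,10,0],[0,0,0,30,0],[0,0,0,60,0],[0,-2,35,90,0],[0,-5,75,110,0],[0,-9,110,110,0],[0,-12,140,110,0],[0,-12,140,110,0]]'
python3 - <<'E'
from ov import *
s=env.state();print(s['eef_pos'],s['orientation'],s['ft_force'])
save('side','q2.png',(205,120,305,210),7)
save('top','q2t.png',(178,190,282,252),7.5)
E
```

```text
time: 20.2
eef_pos: [0.4909, 0.1309, 0.0484]
orientation: [-180.0, -0.0, 100.1]
ft_force: [0.7, -0.2, 0.5]
opening: 0.0846
time: 21.0
eef_pos: [0.4786, 0.2738, 0.1597]
orientation: [179.9, -0.1, 100.3]
ft_force: [0.1, -1.0, -0.3]
opening: 0.0853
[0.47856864 0.27376868 0.15968788] [ 1.79908449e+02 -5.00024654e-02  1.00341910e+02] [ 0.12478706 -0.97262853 -0.31047444]
```

View pics/q2.png

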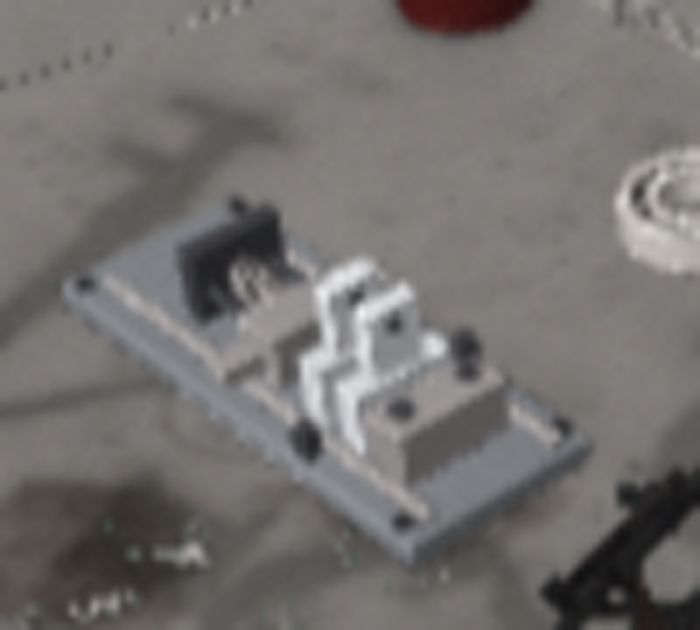

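View pics/q2t.png

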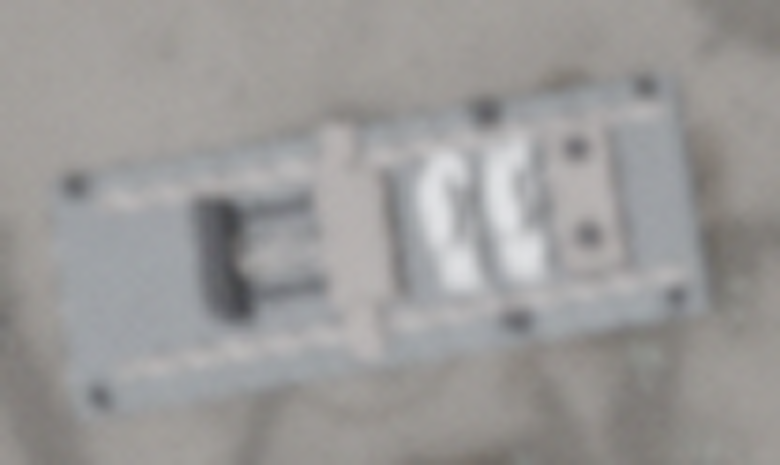

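Both plates stand upright and square in the channel: about (448,220) and (515,205) in the top crop. Now closing the fingers and lowering them behind the pad.

```bash
python3 -m crank '[[255,-4,-10,0,0],[255,-8,-25,0,0],[255,-8,-25,0,0],[255,-8,-25,-10,0],[255,-8,-25,-35,0],[255,-8,-25,-65,0],[255,-8,-25,-90,0],[255,-8,-25,-100,0]]' 40
python3 -m crank '[[255,0,0,-10,0],[255,0,0,-20,0],[255,0,0,-28,0],[255,0,0,-30,0],[255,0,0,-30,0],[255,0,0,-30,0],[255,0,0,-30,0],[255,0,0,-30,0]]'
python3 - <<'E'
from ov import *
s=env.state();print(s['eef_pos'],s['orientation'],s['ft_force'])
save('side','r1.png',(205,120,305,210),7)
E
```

```text
time: 21.9
eef_pos: [0.4689, 0.245, 0.0552]
orientation: [-179.7, 0.0, 100.1]
ft_force: [-0.5, -0.6, -0.0]
opening: -0.0002
time: 22.7
eef_pos: [0.4713, 0.246, 0.029]
orientation: [179.9, -0.0, 100.1]
ft_force: [0.9, 0.2, -0.5]
opening: 0.0
[0.47131406 0.24600836 0.0289645 ] [ 1.79948344e+02 -3.91141941e-03  1.00116005e+02] [ 0.93202333  0.23843903 -0.54925174]
```

View pics/r1.png

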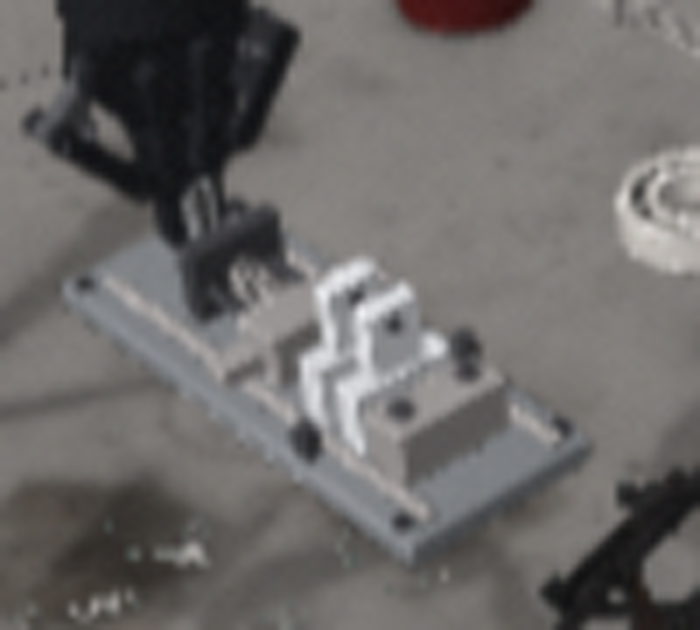

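```bash
cat > st.py <<'E'
from h import *
d=np.array([np.cos(np.radians(-79.9)),np.sin(np.radians(-79.9))]);F=np.array([.4853,.1653])
a=[]
for i in range(5):
    env.get_image('top'); s=env.state(); a.append([*( [ (s['eef_pos'][:2]-F)@d*1000, s['eef_pos'][2]*1000, -s['ft_force'][:2]@d, s['ft_force'][2]])])
print(round(s['time'],2),'x %.1f z %.1f push %.2f fz %.2f'%tuple(np.mean(a,0)), 'sd',np.std(np.array(a)[:,2]).round(2))
E
python3 st.py
python3 -m crank '[[255,0.3,-2,0,0],[255,0.7,-4,0,0],[255,1,-6,0,0],[255,1.4,-8,0,0],[255,1.8,-10,0,0],[255,2.1,-12,0,0],[255,2.1,-12,0,0],[255,2.1,-12,0,0]]'
python3 st.py
python3 -m crank '[[255,0.2,-1,0,0],[255,0.4,-2,0,0],[255,0.5,-3,0,0],[255,0.7,-4,0,0],[255,0.9,-5,0,0],[255,1.1,-6,0,0],[255,1.1,-6,0,0],[255,1.1,-6,0,0]]'
python3 st.py
```

```text
23.0 x -81.9 z 28.6 push -0.29 fz -0.04 sd 0.41
time: 23.8
eef_pos: [0.4731, 0.234, 0.0285]
orientation: [180.0, -0.0, 100.1]
ft_force: [-0.2, 1.3, -0.5]
opening: 0.0001
24.05 x -69.8 z 28.5 push 1.34 fz -0.53 sd 0.42
time: 24.85
eef_pos: [0.4742, 0.2279, 0.0285]
orientation: [180.0, -0.0, 100.1]
ft_force: [-0.3, 1.6, -0.5]
opening: -0.0002
25.1 x -63.6 z 28.5 push 1.82 fz -0.21 sd 0.31
```

```bash

python3 -m crank '[[255,0.3,-2,0,0],[255,0.7,-4,0,0],[255,1,-6,0,0],[255,1.4,-8,0,0],[255,1.8,-10,0,0],[255,2.1,-12,0,0],[255,2.1,-12,0,0],[255,2.1,-12,0,0]]'
python3 st.py
python3 - <<'E'
from ov import *
save('side','r2.png',(205,120,305,210),7)
E
```

```text
time: 25.9
eef_pos: [0.4764, 0.2159, 0.0285]
orientation: [180.0, -0.0, 100.1]
ft_force: [0.4, 1.5, -0.5]
opening: -0.0003
26.15 x -51.4 z 28.5 push 2.36 fz -0.44 sd 0.41
```

View pics/r2.png

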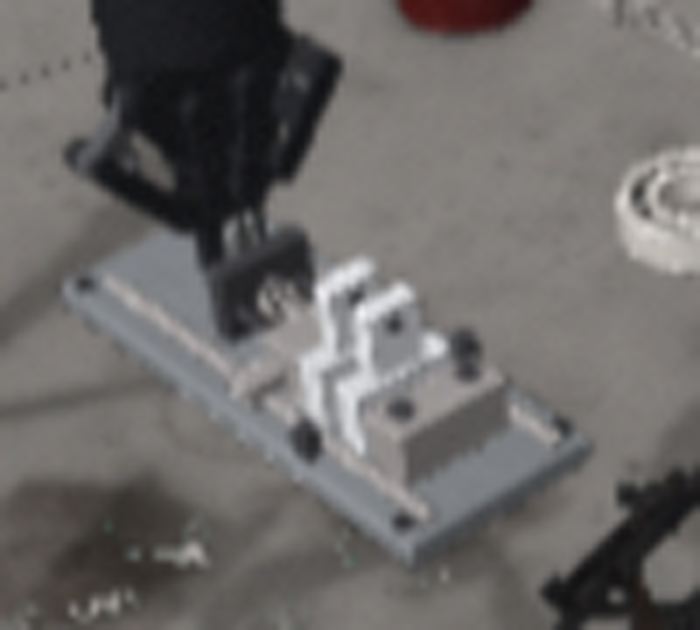

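```bash

python3 -m crank '[[255,0.3,-1.5,0,0],[255,0.5,-3,0,0],[255,0.9,-5,0,0],[255,1.1,-6.5,0,0],[255,1.4,-8,0,0],[255,1.8,-10,0,0],[255,1.8,-10,0,0],[255,1.8,-10,0,0]]'
python3 st.py
python3 -m crank '[[255,0.2,-1,0,0],[255,0.4,-2,0,0],[255,0.5,-3,0,0],[255,0.7,-4,0,0],[255,0.9,-5,0,0],[255,1.1,-6,0,0],[255,1.1,-6,0,0],[255,1.1,-6,0,0]]'
python3 st.py
python3 - <<'E'
from ov import *
save('side','r3.png',(205,120,305,210),7)
E
```

```text
time: 27.0
eef_pos: [0.4782, 0.2058, 0.0285]
orientation: [180.0, -0.0, 100.1]
ft_force: [0.8, 3.7, -0.9]
opening: 0.0002
27.25 x -41.3 z 28.5 push 2.90 fz -0.34 sd 0.22
time: 28.05
eef_pos: [0.4792, 0.1999, 0.0285]
orientation: [180.0, -0.0, 100.1]
ft_force: [1.2, 3.9, -0.3]
opening: -0.0003
28.3 x -35.2 z 28.5 push 3.61 fz -0.47 sd 0.48
```

View pics/r3.png

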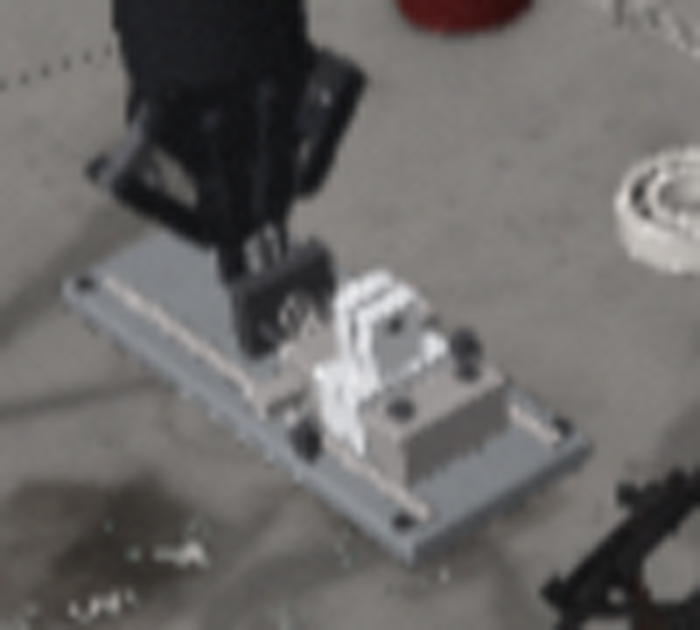

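```bash

python3 -m crank '[[255,0.1,-0.7,0,0],[255,0.2,-1.4,0,0],[255,0.4,-2,0,0],[255,0.5,-2.7,0,0],[255,0.6,-3.4,0,0],[255,0.7,-4,0,0],[255,0.7,-4,0,0],[255,0.7,-4,0,0]]'
python3 st.py
python3 -m crank '[[255,0.1,-0.7,0,0],[255,0.2,-1.4,0,0],[255,0.4,-2,0,0],[255,0.5,-2.7,0,0],[255,0.6,-3.4,0,0],[255,0.7,-4,0,0],[255,0.7,-4,0,0],[255,0.7,-4,0,0]]'
python3 st.py
python3 - <<'E'
from ov import *
save('side','r4.png',(205,120,305,210),7)
E
```

```text
time: 29.15
eef_pos: [0.48, 0.1959, 0.0285]
orientation: [180.0, 0.0, 100.1]
ft_force: [1.3, 5.3, 0.4]
opening: -0.0
29.4 x -31.1 z 28.5 push 4.13 fz 0.09 sd 0.48
time: 30.2
eef_pos: [0.4806, 0.192, 0.0285]
orientation: [180.0, -0.0, 100.1]
ft_force: [1.7, 4.8, -1.0]
opening: 0.0002
30.45 x -27.1 z 28.5 push 4.67 fz -0.03 sd 0.56
```

View pics/r4.png

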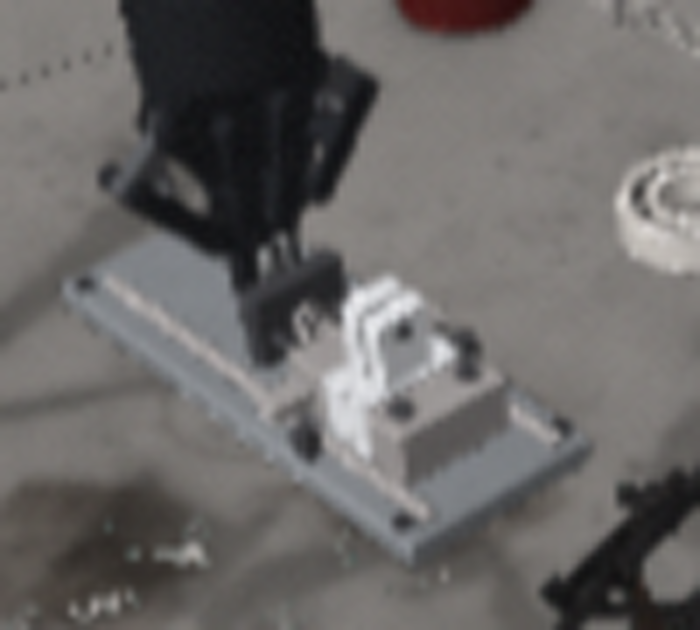

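```bash

python3 -m crank '[[255,0.1,-0.7,0,0],[255,0.2,-1.4,0,0],[255,0.4,-2,0,0],[255,0.5,-2.7,0,0],[255,0.6,-3.4,0,0],[255,0.7,-4,0,0],[255,0.7,-4,0,0],[255,0.7,-4,0,0]]'
python3 st.py
python3 -m crank '[[255,0.1,-0.5,0,0],[255,0.2,-1,0,0],[255,0.3,-1.5,0,0],[255,0.3,-2,0,0],[255,0.3,-2,0,0],[255,0.3,-2,0,0],[255,0.3,-2,0,0],[255,0.3,-2,0,0]]'
python3 st.py
python3 - <<'E'
from ov import *
save('side','r5.png',(205,120,305,210),7)
E
```

```text
time: 31.3
eef_pos: [0.4813, 0.1883, 0.0286]
orientation: [180.0, -0.1, 100.1]
ft_force: [1.0, 6.7, -1.0]
opening: 0.0003
31.55 x -23.4 z 28.5 push 6.83 fz -0.29 sd 0.66
time: 32.35
eef_pos: [0.4816, 0.1866, 0.0286]
orientation: [180.0, -0.1, 100.1]
ft_force: [1.5, 8.2, -0.1]
opening: 0.0002
32.6 x -21.6 z 28.6 push 7.56 fz -0.40 sd 0.52
```

View pics/r5.png

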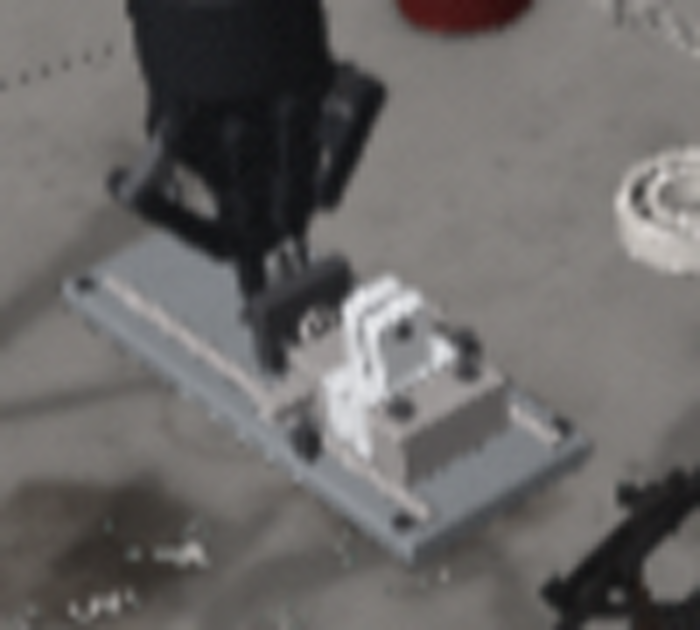

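```bash
python3 - <<'E'
from ov import *
save('side','r6.png',(235,160,280,200),16)
save('top','r6t.png',(178,190,282,252),7.5)
save('top','r6r.png',(350,185,430,240),6)
F=(.4853,.1653,-79.9)
pl=[]
for x in(0.0743-.007,.0743-.021):
  pl+=[(rect(F,x-.007,x+.007,-.025,.025,.044),(0,160,0)),(rect(F,x-.005,x+.005,-.013,.013,.076),(255,0,0))]
ov('side','r6o.png',(235,150,285,200),14,pl)
E
```

```text
(no output)
```

View pics/r6.png

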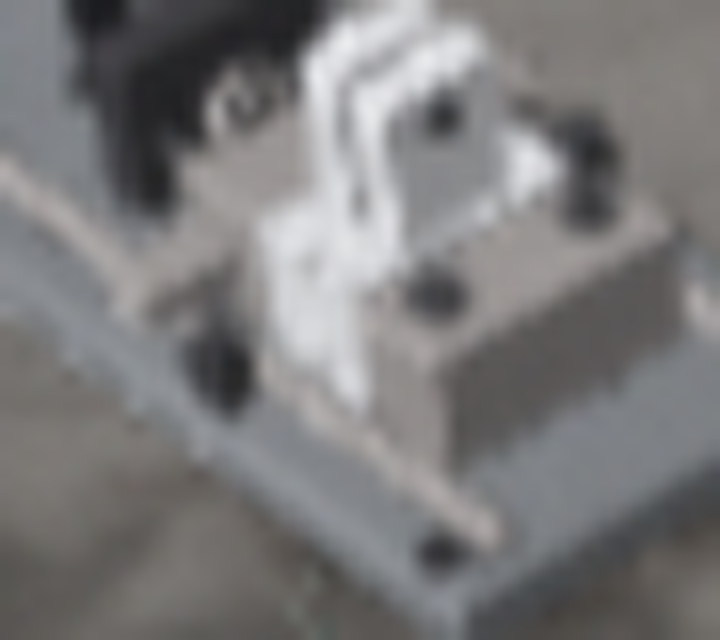

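View pics/r6t.png

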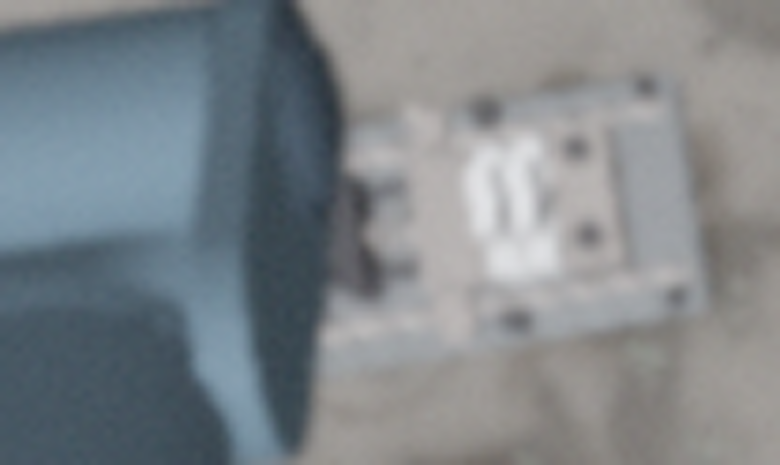

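View pics/r6o.png

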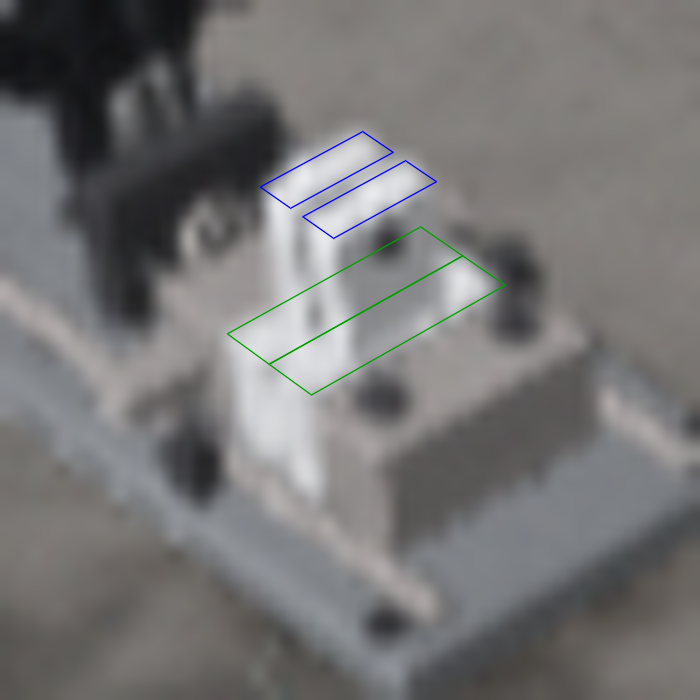

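View pics/r6r.png

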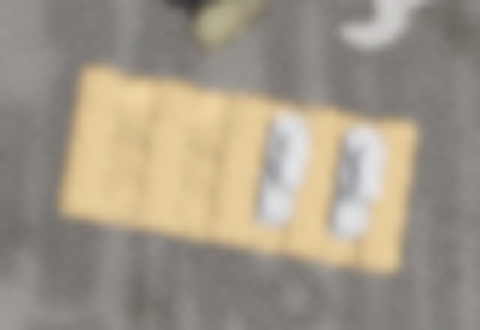

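```bash

python3 -m crank '[[255,0.1,-0.5,0,0],[255,0.2,-1,0,0],[255,0.3,-1.5,0,0],[255,0.3,-2,0,0],[255,0.3,-2,0,0],[255,0.3,-2,0,0],[255,0.3,-2,0,0],[255,0.3,-2,0,0]]'
python3 st.py;python3 st.py
python3 - <<'E'
from ov import *
save('side','r7.png',(235,150,285,200),12)
E
```

```text
time: 33.65
eef_pos: [0.4819, 0.1848, 0.0286]
orientation: [180.0, -0.1, 100.1]
ft_force: [1.5, 8.4, -0.3]
opening: -0.0
33.9 x -19.7 z 28.6 push 8.37 fz -0.70 sd 0.6
34.15 x -19.8 z 28.6 push 8.54 fz -0.47 sd 0.39
```

View pics/r7.png

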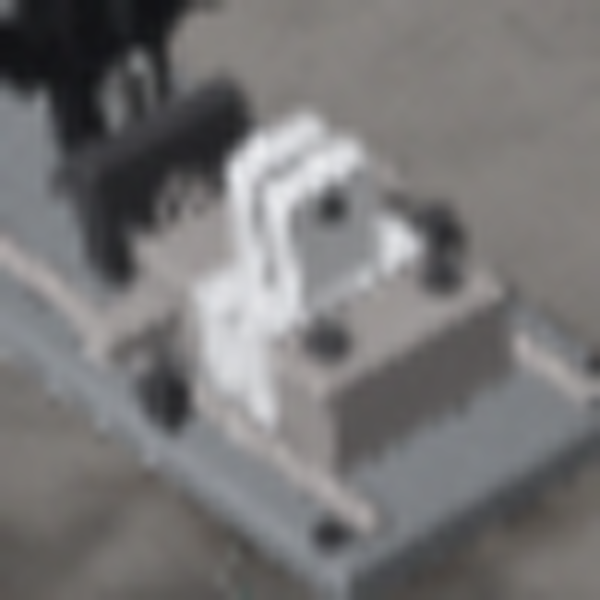

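The push is steady at about 8.5 N (around 17 mm of 30 mm spring) and the stack is upright and flush, with the wings clear of the lugs. Handing in.

```bash
python3 -c "
from rig import env
print(env.hand_in())"
```

```text
the job is handed in; nothing more can be done
None
```

I stood two bare plates from the rack upright between pusher and stop, left the other two in their slots, and pushed the pad with the closed fingers until the stack was nipped. I handed it in at about 34 s, still holding the push. No verdict was reported.

**Last checks:**
- **Push:** the force held at about 8.4–8.5 N, which means roughly 17 mm of the spring's 30 mm, a little over half. Over the last 4 mm it rose at about the spring's own rate (0.5 N per mm), so the pusher had stopped moving.
- **Stroke:** the pusher stopped at about 36 mm by travel, against about 38.5 mm expected from the first pictures. The pictures show its wings still short of the lugs, so the stack stopped it rather than the end of stroke.
- **Plates:** both stand flush, upright and square in the side and top views. None was toppled.
- **Bystanders:** I did not measure their positions at the end, but I saw none moved in the pictures.

**Less certain:**
- **Nip force:** I could not measure it directly. I estimate about 3.5–4.5 N, after taking off the return spring and friction.
- **Camera fits:** the top and side views disagreed by about 2–3 mm on where the fixture is, which the places I chose allowed for.

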